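# Post the empty matchbox through the spring flap of the waste bin

## Task

Throw the empty matchbox on the little waste bin's shelf away without grasping, squashing or lifting it: push the bin's self-closing flap down with one finger and, while that finger keeps it open, push the matchbox off the shelf with the other finger so that it drops inside (it may first be slid up against the flap's lip). Then let the flap spring shut, and leave the things standing round the bin where they are.

Things in the scene. Friction and masses are not known exactly. Their poses are not given: they have to be found in the camera images.
- bin: White plastic waste bin, fixed, 170 mm (x) by 265 mm (y -140 to +125) by 140 mm tall, hollow, floor at 6 mm. Origin on the worktop; z up; +y roughly to the robot's left (turned up to 0.35 rad). Flat top: an open shelf from y -140 to -10 mm, then the mouth from y -10 to +100 mm, 148 mm wide, filled by the flap, with 16 mm high cheeks along its x sides. The matchbox goes along +y.
- shelf_edge (a point): Point on the bin's shelf surface (height 140 mm) at the middle of the straight edge where the shelf ends and the mouth begins (bin x 0, y -10 mm). Axes as the bin's.
- flap_hinge (a point): Middle of the flap's hinge line (bin x 0, y +100 mm, height 140 mm). The hinge line runs along the bin's x. Axes as the bin's.
- flap_lip (a point): Outside of the lip turned down along the flap's free edge, at its middle, 109 mm from the hinge towards bin -y, 14 mm above the shelf when shut; moves with the flap. Shut, the lip's outer face is at bin y -9 mm and reaches from 15 mm above to 3 mm below the shelf surface, so nothing can slide in.
- flap (a joint): Angle (rad) of the steel flap, a 148 x 110 x 4 mm plate: 0 shut (plate rises 0.13 rad from hinge to lip), growing as its free edge is pushed down into the bin, stop at 1.35. A spring shuts it when let go: torque 0.08 N m shut, 0.3 fully open (2 to 7 N at a finger 50 mm from the hinge). From about 0.6 the matchbox can fall past its free edge.
- matchbox: Small closed red-and-brown matchbox, 35 mm (its x) by 52 mm (its y) by 14 mm high, 25 to 40 g, thin card (push with under 25 N), lying flat on the bin's shelf, its long side (y) within 0.4 rad of the bin's x direction. Origin at the centre of its underside. It is the only loose thing on the bin.
- salt_shaker: Bystander: salt shaker, 44 mm wide, 90 mm tall, standing on the worktop behind the bin (beyond its +x side). Origin under its centre.
- spice_jar: Bystander: spice jar with a yellow cap, 42 mm wide, 96 mm tall, on the worktop behind the bin (beyond its +x side). Origin under its centre.
- steel_cup: Bystander: steel cup, 70 mm wide, 62 mm tall, on the worktop beyond the hinge end of the bin (+y). Origin under its centre.

How it is judged:
On the way, in this order (a step that is already met when the one before it is completed fails the run):
1. a finger holds the flap open while the matchbox is still on the shelf (value of joint flap above 0.35 rad and contact force between the fingers and flap above 0.3 N and z of matchbox in the frame of bin above 0.13 m), for 0.2 s.
2. the matchbox drops past the flap into the bin while the flap is open under a finger (value of joint flap above 0.35 rad and contact force between the fingers and flap above 0.3 N and z of matchbox in the frame of bin below 0.08 m and x of matchbox in the frame of bin between -0.085 and 0.085 m and y of matchbox in the frame of bin between -0.14 and 0.125 m), for 0.02 s.
At the end, for the whole second after the job is handed in: The matchbox lies at rest inside the bin (less than 60 mm above the worktop), the flap is shut again (under 0.05 rad), and salt shaker, spice jar and steel cup stand upright within 20 mm of where they were (z of matchbox in the frame of bin between 0 and 0.06 m and x of matchbox in the frame of bin between -0.085 and 0.085 m and y of matchbox in the frame of bin between -0.14 and 0.125 m and linear speed of matchbox below 0.02 m/s and value of joint flap below 0.05 rad and distance of each of salt_shaker, spice_jar, steel_cup from where it was at the start of the episode below 0.02 m and angle between each of salt_shaker, spice_jar, steel_cup's own z axis and vertical below 0.2 rad); the robot touches nothing.
It fails at once if the matchbox is pinched or squashed (fingers on it with more than 35 N) (contact force between the fingers and matchbox above 35 N).
It fails at once if the matchbox is lifted (more than 12 mm above the shelf) (z of matchbox in the frame of bin above 0.153 m).
It fails at once if the matchbox falls off the bin onto the worktop (z of matchbox in the frame of bin below 0.12 m and (x of matchbox in the frame of bin above 0.09 m or x of matchbox in the frame of bin below -0.09 m or y of matchbox in the frame of bin below -0.145 m or y of matchbox in the frame of bin above 0.13 m)).
It fails at once if a bystander is pushed by more than 20 mm or tipped (distance of any of salt_shaker, spice_jar, steel_cup from where it was at the start of the episode above 0.02 m or angle between any of salt_shaker, spice_jar, steel_cup's own z axis and vertical above 0.3 rad).
It also fails if it takes over 45 s, if anything falls off the work surface, if the arm or the gripper's body presses on something with over 40 N, if the wrist force passes 120 N, or if a joint passes its speed limit or range.

## Robot

A 6-joint arm with a two-finger parallel gripper is mounted at the origin on a cart in front of the work surface, level with it; the furniture and walls round the work are solid. World frame = base frame: x ahead of the robot, y to its left, z up, the work surface at z = 0. Lengths are in m, angles in rad, forces in N, time in s.
With the tool pointing down it reaches from about 0.225 to 0.875 m from the base axis. Payload 3.4 kg.
Tool frame: the origin (TCP) lies on the centre line of the jaws, within the pads' length; the fingertips stand 17 mm ahead of it and the grasp point (between the pads) lies 2 mm behind it; z points along the fingers, y is the line along which they close (so a half turn about z gives the same grasp; the last joint's range is limited). The gripper opens to 85 mm and grips with 20 to 120 N. Pads are 22 mm wide; open, the fingers measure 114 mm over their backs; the gripper's body (76 mm by 85 mm) begins 54 mm behind the grasp point. The pads swing forward as they close: fully open they stand 13 mm farther back than shut.
Start: joints at [1.114, 0.276, 1.505, -0, 1.361, -0.121], TCP at [0.189, 0.543, 0.248] pointing down, gripper open.
Joint ranges: [-2.89, 2.89], [-0.75, 2.08], [0.22, 2.7], [-1.18, 4.32], [0.11, 2.71], [-2.7, 2.7]. Speed limits (rad/s): [2.57, 2.57, 3.14, 3.14, 3.14, 3.14].

## Interface

Orientations are given as a unit quaternion [w, x, y, z].
In Python, from rig import manip gives the robot as it stands.
- The arm moves only by the tool move_arm, never from a script. Its argument "steps" is one flat list of numbers, 7 for each row, row after row: the turn, a rotation vector about the world's x, y, z normalised to -1 to 1, where 1 is 360 degrees, then the shift along the world's x, y, z normalised to -1 to 1, where 1 is 1 m, then the opening, from -1 (shut) to 1 (fully open). A call has exactly 10 rows; each row is the pose to reach, as a shift and turn from the pose commanded when the call began, turning the shorter way round; what a row does not reach only later rows make up. A row lasts 1/10 s, in which the tool goes at most 50 mm and 8.59 degrees, less where a joint would pass 70% of its speed; a pose out of reach is approached as far as the arm can. A call with a number of a shift or a turn outside -1 to 1 is refused whole. A call with a gripper value outside its range is refused whole. The fingers move at their own pace and stop on an object; "squeeze" is the grip in N (left out, the last holds). Time passes only in rows, so rows that repeat a pose let the fingers close, or fill a call up. It gives the time, the measured TCP pose, the force, the opening and the grip force at its end, in the units of the state.
- manip.get_state(): the state, without advancing time (a new reading comes with each control period).
- manip.get_image(name): name is "scene" or "top"; returns a dict with "pixels" (384x512x3 uint8, blue, green, red), "fx", "fy", "cx", "cy" (pixels), "D" ([k1, k2, p1, p2, k3] as OpenCV has them; the pictures are not rectified), "R" (3x3) and "t" (3): a world point X has camera coordinates R X + t. Camera axes: x right, y down, z forward; pixel columns grow to the right and rows downward; lengths in m; the calibration is good to about 2 mm. A picture is of the moment at which its call begins. There is no depth.
- manip.sign_off(): hands the job in; it is judged then, once.
The state is a dict: "clock": time; "qpos": joint angles; "qd": joint speeds; "effort": joint torques, N m; "position": TCP position; "ee_rot": TCP orientation; "contact_force": force on the tool from outside, world axes, zero at the start; "moment": the same for the moment, N m; "width": finger opening in m; "gripper_force": force on a finger pad.
Only numpy, scipy, OpenCV 4.12 (cv2) and the standard library are available. Lean on these libraries where they do the work, as an engineer would, in place of code of your own. Each camera call takes 0.05 s, during which the arm holds its last target. There are 200 camera calls.

## Working session

There is one attempt and no reset: what is moved stays moved. The work goes in short steps, Python scripts to look and compute and a tool call to move; the robot and the scene stay as the last step left them, time stands still between calls to the robot, and variables do not carry over. Pictures are saved under pics/ and viewed, at most 10 in all, crops included, and the job is handed in when it is done.

Besides the shell and the picture viewer there is one more tool, called after "Call:" as name(argument=value, ...) on one line, values as JSON. move_arm: Moves the arm, as the interface text tells. Scaled input: -1 to 1 covers 1 m each way for a shift and 360 degrees each way for a turn. Its arguments: {"type":"object","properties":{"steps":{"type":"array"},"squeeze":{"type":"number"}},"required":["steps"]}

```bash
mkdir -p pics
cat > h.py <<'E'
import numpy as np,cv2
from rig import manip
def cam(n,f):
    d=manip.get_image(n); cv2.imwrite(f'pics/{f}.png',d['pixels'])
    np.savez(f'pics/{f}.npz',**{k:np.array(v) for k,v in d.items()}); return d
def ray(d,uv,z):
    K=np.array([[d['fx'],0,d['cx']],[0,d['fy'],d['cy']],[0,0,1]],float)
    p=cv2.undistortPoints(np.array(uv,float).reshape(-1,1,2),K,np.array(d['D'],float)).reshape(-1,2)
    R=np.array(d['R']);t=np.array(d['t']).ravel()
    v=np.c_[p,np.ones(len(p))]@R; C=-R.T@t
    return C+v*((np.broadcast_to(z,len(p))-C[2])/v[:,2])[:,None]
def proj(d,X):
    K=np.array([[d['fx'],0,d['cx']],[0,d['fy'],d['cy']],[0,0,1]],float)
    return cv2.projectPoints(np.array(X,float),cv2.Rodrigues(np.array(d['R']))[0],np.array(d['t'],float),K,np.array(d['D'],float))[0].reshape(-1,2)
E
python3 - <<'E'
from h import *
a=cam('top','t0');b=cam('scene','s0')
for d in(a,b):print(-np.array(d['R']).T@np.array(d['t']),d['fx'])
print(manip.get_state())
E
```

```text
[0.47600418 0.15029555 1.13031068] 451.4400924714014
[ 0.99077473 -0.17186744  0.86184926] 373.6442216430185
{'clock': 0.1, 'qpos': array([ 1.11401441e+00,  2.76546370e-01,  1.50598506e+00,  3.81458989e-06,
        1.36072672e+00, -1.21015901e-01]), 'qd': array([ 0.00020144, -0.002257  , -0.00436113, -0.00060345,  0.00063053,
        0.0010632 ]), 'effort': array([ 2.67213354e-04, -4.17698622e+01, -2.46404260e+01, -3.66190861e-04,
        5.85827802e-03,  1.04150945e-05]), 'position': array([0.18927546, 0.54248937, 0.24752642]), 'ee_rot': array([-2.39035545e-04,  1.67095832e-01,  9.85940307e-01, -7.97707544e-04]), 'contact_force': array([ 0.23742787,  0.0681233 , -0.01379954]), 'moment': array([-0.01285421,  0.05553335,  0.04450785]), 'gripper_force': 0.0, 'width': 0.0853585395782143}
```

View pics/t0.png

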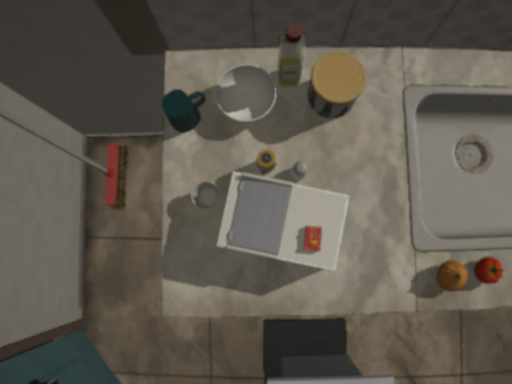

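View pics/s0.png

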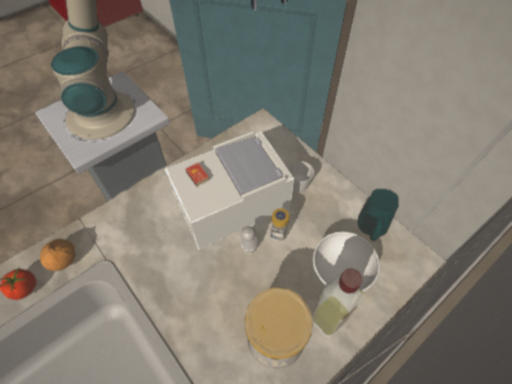

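Top view: the bin's shelf is to the right (about 320,230), flap left (262,215), matchbox at (313,239), salt (300,169), jar (266,158) and cup (204,195). The scene view agrees. I'll fit the bin and matchbox poses next.

Run:
```python
from h import *
from scipy.optimize import least_squares
a=dict(np.load('pics/t0.npz'));b=dict(np.load('pics/s0.npz'))
# rough bin corners at z .14: top pixels
for n,d,uv in(('t',a,[(348,196),(334,270),(218,246),(233,173)]),('s',b,[(167,168),(195,215),(291,180),(263,133)])):
    P=ray(d,uv,.14);print(n,P.round(4).tolist())
    print([np.linalg.norm(P[i]-P[i-1]).round(3) for i in range(4)])
def red(d):
    p=d['pixels'].astype(int);m=((p[...,2]>110)&(p[...,1]<p[...,2]*.55)).astype(np.uint8)
    return m
for n,d,c in(('t',a,(313,239)),('s',b,(197,174))):
    m=red(d);k=np.zeros_like(m);k[c[1]-25:c[1]+25,c[0]-25:c[0]+25]=1
    ys,xs=np.nonzero(m*k);r=cv2.minAreaRect(np.c_[xs,ys].astype(np.float32));bx=cv2.boxPoints(r)
    print(n,len(xs),r,'\n',ray(d,bx,.154).round(4).tolist(), ray(d,[(xs.mean(),ys.mean())],.154))
print('salt top',ray(a,[(301,168)],.09),ray(b,[(247,231)],.09),'jar',ray(a,[(266,156)],.096),ray(b,[(281,214)],.096),'cup',ray(a,[(206,194)],.062),ray(b,[(303,168)],.062))
p=cv2.resize(a['pixels'][150:290,195:365],None,fx=4,fy=4,interpolation=cv2.INTER_CUBIC);cv2.imwrite('pics/t0c.png',p)
p=cv2.resize(b['pixels'][120:260,150:330],None,fx=4,fy=4,interpolation=cv2.INTER_CUBIC);cv2.imwrite('pics/s0c.png',p)
```

```text
t [[0.588, -0.0289, 0.14], [0.4263, 0.007, 0.14], [0.4825, 0.2596, 0.14], [0.6438, 0.2253, 0.14]]
[np.float64(0.26), np.float64(0.166), np.float64(0.259), np.float64(0.165)]
s [[0.4288, 0.0082, 0.14], [0.5807, -0.0144, 0.14], [0.6479, 0.2137, 0.14], [0.4917, 0.2595, 0.14]]
[np.float64(0.259), np.float64(0.154), np.float64(0.238), np.float64(0.163)]
t 271 ((312.1065368652344, 238.327880859375), (14.576254844665527, 21.819114685058594), 5.19442892074585) 
 [[0.4743, 0.073, 0.154], [0.521, 0.0676, 0.154], [0.5176, 0.0362, 0.154], [0.4709, 0.0417, 0.154]] [[0.49694228 0.05478399 0.154     ]]
s 166 ((196.33822631835938, 172.39703369140625), (16.120866775512695, 14.234382629394531), 59.036251068115234) 
 [[0.4717, 0.0375, 0.154], [0.4722, 0.0722, 0.154], [0.5184, 0.0636, 0.154], [0.5173, 0.0298, 0.154]] [[0.49643752 0.0501912  0.154     ]]
salt top [[0.66139436 0.06990083 0.09      ]] [[0.66489609 0.06435283 0.09      ]] jar [[0.69012691 0.15124264 0.096     ]] [[0.68413738 0.15227905 0.096     ]] cup [[0.60731882 0.29640861 0.062     ]] [[0.60263026 0.30676477 0.062     ]]
```

View pics/t0c.png

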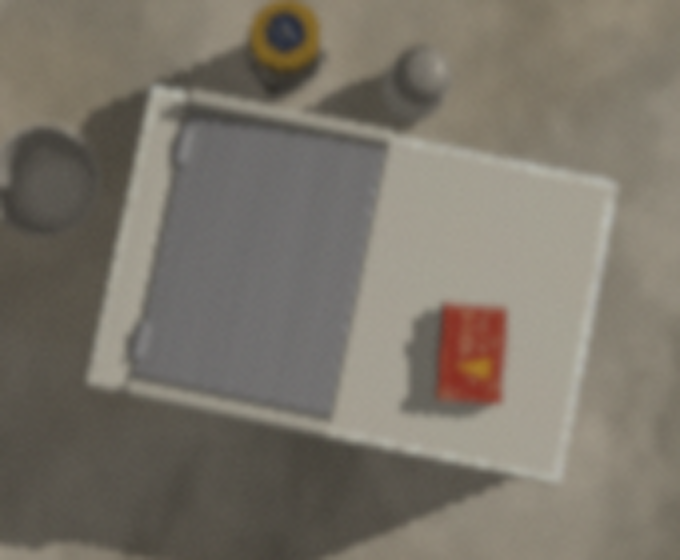

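View pics/s0c.png

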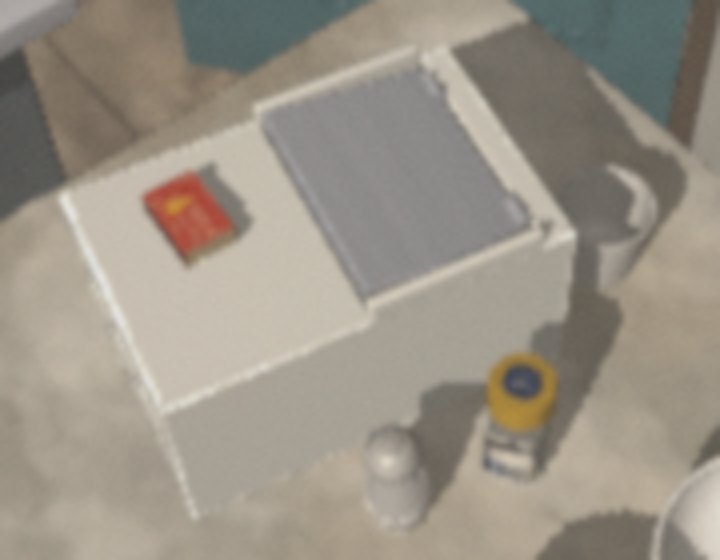

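The crops show clear corners. Shelf end corners are at (615,182) and (560,480) in the top crop, and (62,197) and (163,410) in the scene crop. Matchbox top corners are also readable in both. I'll fit the poses jointly.

Run:
```python
from h import *
from scipy.optimize import least_squares
a=dict(np.load('pics/t0.npz'));b=dict(np.load('pics/s0.npz'))
T=lambda L:[(195+(x-1.5)/4,150+(y-1.5)/4) for x,y in L]
S=lambda L:[(150+(x-1.5)/4,120+(y-1.5)/4) for x,y in L]
def W(p,X):
    c,s=np.cos(p[2]),np.sin(p[2]);X=np.array(X,float)
    return np.c_[p[0]+c*X[:,0]-s*X[:,1],p[1]+s*X[:,0]+c*X[:,1],X[:,2]]
def fit(ti,tX,si,sX,p0):
    f=lambda p:np.r_[proj(a,W(p,tX))-T(ti),proj(b,W(p,sX))-S(si)].ravel()
    r=least_squares(f,p0,loss='soft_l1');return r.x,f(r.x).reshape(-1,2).round(1).tolist()
z=.14
c=[(.085,-.14,z),(-.085,-.14,z)]
p,e=fit([(615,182),(560,480),(90,383),(152,88)],c+[(-.085,.125,.146),(.085,.125,.146)],
  [(163,410),(62,197),(370,325)],c+[(.085,-.01,z)],[.53,.12,-.22]);print(p,e)
h=[(.0175,.026),(.0175,-.026),(-.0175,-.026),(-.0175,.026)]
# box x ~ bin y dir(left),box y ~ bin -x... : use yaw: top far-left
q=[(x,y,.154) for x,y in h]
q=[(-.0175,.026,.154),(-.0175,-.026,.154),(.0175,-.026,.154),(.0175,.026,.154)]
# img order top: far-left, far-right, near-right, near-left ; local u=far(+x world), l=+y world
U=[(.026,.0175,.154),(.026,-.0175,.154),(-.026,-.0175,.154),(-.026,.0175,.154)]
m,e=fit([(443,303),(507,308),(500,405),(437,398)],U,[(235,235),(186,257),(143,192),(193,172)],U,[.497,.053,-.1]);print(m,e)
R=np.array([[np.cos(p[2]),-np.sin(p[2])],[np.sin(p[2]),np.cos(p[2])]])
print('box in bin',R.T@(m[:2]-p[:2]),m[2]-p[2])
for n,x in(('salt',(.662,.067)),('jar',(.687,.152)),('cup',(.605,.302))):print(n,R.T@(np.array(x)-p[:2]))
np.savez('pose.npz',p=p,m=m)
s=manip.get_state();from scipy.spatial.transform import Rotation as Ro
q=s['ee_rot'];print(Ro.from_quat([q[1],q[2],q[3],q[0]]).as_matrix().round(3))
```

```text
[ 0.53854395  0.12206317 -0.22069071] [[1.5, -0.4], [0.7, 1.0], [-0.8, 0.4], [0.1, -1.3], [0.2, 0.7], [-0.4, -1.0], [1.7, -1.1]]
[ 0.49667222  0.05248509 -0.11145235] [[0.7, -0.2], [0.8, 0.1], [0.5, -0.1], [0.1, 0.1], [0.9, -1.9], [-0.1, -0.6], [0.2, 0.7], [0.8, -0.8]]
box in bin [-0.02562529 -0.07705644] 0.1092383589354632
salt [ 0.13251534 -0.02670271]
jar [0.13830219 0.06170833]
cup [0.02545543 0.1901202 ]
[[-0.944  0.329 -0.001]
 [ 0.329  0.944 -0.001]
 [ 0.    -0.002 -1.   ]]
```

```bash
cat > go.py <<'E'
# usage: go.py base(cmd|meas) alpha_deg bx by bz [L]  -> normalised turn & shift so pusher inner tip is at bin (bx,by,bz)
import sys; from h import *; from scipy.spatial.transform import Rotation as Ro
z=np.load('pose.npz');p=z['p'];L=.017
def target(al,P,half=.0425,L=L):
    B=Ro.from_rotvec([0,0,p[2]]);A=Ro.from_rotvec([np.radians(al),0,0])
    Rt=B*A*Ro.from_matrix([[-1,0,0],[0,1,0],[0,0,-1]])
    M=Rt.as_matrix();W=B.apply(P)+[p[0],p[1],0]
    return W-L*M[:,2]+half*M[:,1],Rt
def state():
    s=manip.get_state();q=s['ee_rot'];return s,np.array(s['position']),Ro.from_quat([q[1],q[2],q[3],q[0]])
def tip(half=.0425):
    s,x,R=state();M=R.as_matrix();w=x+L*M[:,2]-half*M[:,1]
    return Ro.from_rotvec([0,0,-p[2]]).apply(w-[p[0],p[1],0])
if __name__=='__main__':
    al,*P=map(float,sys.argv[1:5]);s,x,R=state();X,Rt=target(al,P)
    print('t',round(s['clock'],2),'F',s['contact_force'].round(1),'tip',tip().round(4),'w',s['width'])
    print('turn',((Rt*R.inv()).as_rotvec()/(2*np.pi)).round(4),'shift',(X-x).round(4),'TCP',X.round(4))
E
python3 go.py 15 -.024 -.112 .18
```

```text
t 0.1 F [ 0.2  0.1 -0. ] tip [-0.4377  0.2915  0.2306] w 0.0853585395782143
turn [ 0.0403 -0.0116  0.0182] shift [ 0.3094 -0.4887 -0.0401] TCP [0.4986 0.0538 0.2074]
```

Call:
move_arm(steps=[0.0403,-0.0116,0.0182,0.31,-0.489,0.02,1,0.0403,-0.0116,0.0182,0.31,-0.489,0.02,1,0.0403,-0.0116,0.0182,0.31,-0.489,0.02,1,0.0403,-0.0116,0.0182,0.31,-0.489,0.02,1,0.0403,-0.0116,0.0182,0.31,-0.489,0.02,1,0.0403,-0.0116,0.0182,0.31,-0.489,0.02,1,0.0403,-0.0116,0.0182,0.31,-0.489,0.02,1,0.0403,-0.0116,0.0182,0.31,-0.489,0.02,1,0.0403,-0.0116,0.0182,0.31,-0.489,0.02,1,0.0403,-0.0116,0.0182,0.31,-0.489,0.02,1])

```text
clock: 1.1
position: [0.4556, 0.1219, 0.2655]
ee_rot: [0.015, 0.11, 0.985, 0.131]
contact_force: [1.6, 0.6, -0.1]
width: 0.0856
gripper_force: 0.0
```

```bash
python3 go.py 15 -.024 -.112 .18
```

```text
t 1.1 F [ 1.6  0.6 -0.1] tip [-0.0809 -0.0549  0.238 ] w 0.0855518020556476
turn [-0.0003  0.0001  0.0001] shift [ 0.043  -0.0681 -0.058 ] TCP [0.4986 0.0538 0.2074]
```

Call:
move_arm(steps=[0,0,0,0.04,-0.06,-0.03,1,0,0,0,0.04,-0.06,-0.03,1,0,0,0,0.04,-0.06,-0.03,1,0,0,0,0.04,-0.06,-0.03,1,0,0,0,0.04,-0.06,-0.03,1,0,0,0,0.04,-0.06,-0.03,1,0,0,0,0.04,-0.06,-0.03,1,0,0,0,0.04,-0.06,-0.03,1,0,0,0,0.04,-0.06,-0.03,1,0,0,0,0.04,-0.06,-0.03,1])

```text
clock: 2.1
position: [0.4951, 0.0641, 0.2356]
ee_rot: [0.015, 0.109, 0.985, 0.13]
contact_force: [-0.1, -0.2, -0.6]
width: 0.0853
gripper_force: 0.0
```

```bash
python3 go.py 15 -.024 -.112 .16
```

```text
t 2.1 F [-0.1 -0.2 -0.6] tip [-0.0297 -0.1027  0.2081] w 0.08531559016795774
turn [-0.0002  0.0002 -0.    ] shift [ 0.0036 -0.0103 -0.0482] TCP [0.4986 0.0538 0.1874]
```

Lag is small, so measured poses are trustworthy.

Call:
move_arm(steps=[0,0,0,0.004,-0.012,-0.01,1,0,0,0,0.004,-0.012,-0.048,1,0,0,0,0.004,-0.012,-0.048,1,0,0,0,0.004,-0.012,-0.048,1,0,0,0,0.004,-0.012,-0.048,1,0,0,0,0.004,-0.012,-0.048,1,0,0,0,0.004,-0.012,-0.048,1,0,0,0,0.004,-0.012,-0.048,1,0,0,0,0.004,-0.012,-0.048,1,0,0,0,0.004,-0.012,-0.048,1])

```text
clock: 3.1
position: [0.4992, 0.052, 0.1876]
ee_rot: [0.015, 0.109, 0.985, 0.131]
contact_force: [-0.4, -0.2, 0.1]
width: 0.0852
gripper_force: 0.0
```

```bash
python3 go.py 15 -.024 -.112 .15
python3 - <<'E'
from h import *
from go import *
a=cam('scene','s1');b=cam('top','t1')
s,x,R=state();M=R.as_matrix()
im=[]
for d,(r0,c0) in((a,(70,120)),(b,(150,215))):
    p=d['pixels'].copy()
    im0=cv2.resize(p[r0:r0+150,c0:c0+150],None,fx=4,fy=4,interpolation=cv2.INTER_CUBIC)[:,:400*1+0+200]
    for Lx,c in((.017,(0,255,0)),(.004,(255,0,255))):
        for h in(-.0425,.0425):
            u=proj(d,[x+Lx*M[:,2]+h*M[:,1]])[0];cv2.circle(im0,(int((u[0]-c0+.4)*4),int((u[1]-r0+.4)*4)),3,c,1)
    im.append(cv2.resize(im0,(400,400)))
cv2.imwrite('pics/v1.png',np.hstack(im))
E
```

```text
t 3.1 F [-0.4 -0.2  0.1] tip [-0.0231 -0.1136  0.1601] w 0.08515380990137268
turn [-0.0002  0.0002  0.    ] shift [-0.0005  0.0018 -0.0102] TCP [0.4986 0.0538 0.1774]
```

View pics/v1.png

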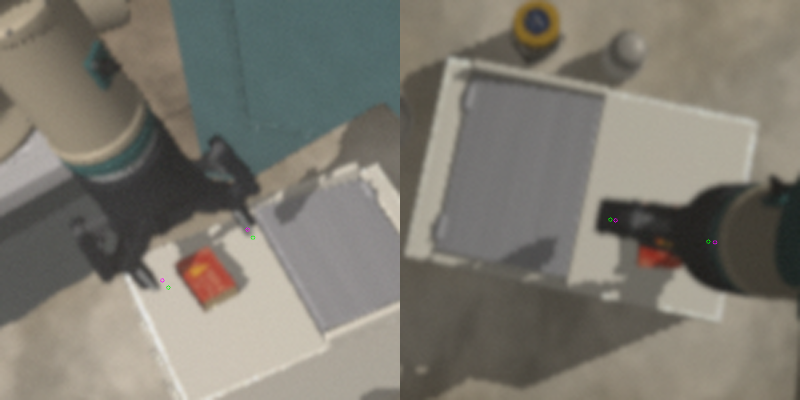

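In the scene crop (left), the pusher finger's tip is at about (157,289), behind the matchbox, and the other finger hovers in front at (252,225). I'll find the shelf height by touch.

Call:
move_arm(steps=[0,0,0,0,0,-0.004,1,0,0,0,0,0,-0.008,1,0,0,0,0,0,-0.011,1,0,0,0,0,0,-0.013,1,0,0,0,0,0,-0.015,1,0,0,0,0,0,-0.016,1,0,0,0,0,0,-0.017,1,0,0,0,0,0,-0.017,1,0,0,0,0,0,-0.017,1,0,0,0,0,0,-0.017,1])

```text
clock: 4.2
position: [0.4992, 0.0519, 0.1706]
ee_rot: [0.015, 0.109, 0.985, 0.131]
contact_force: [-0.8, 0.1, -0.9]
width: 0.0855
gripper_force: 0.0
```

```bash
python3 go.py 15 -.024 -.112 .14
```

```text
t 4.2 F [-0.8  0.1 -0.9] tip [-0.023  -0.1136  0.1431] w 0.08548567944302764
turn [-0.0002  0.0002  0.    ] shift [-0.0006  0.0019 -0.0032] TCP [0.4986 0.0538 0.1674]
```

Call:
move_arm(steps=[0,0,0,0,0,-0.001,1,0,0,0,0,0,-0.002,1,0,0,0,0,0,-0.003,1,0,0,0,0,0,-0.004,1,0,0,0,0,0,-0.005,1,0,0,0,0,0,-0.005,1,0,0,0,0,0,-0.005,1,0,0,0,0,0,-0.005,1,0,0,0,0,0,-0.005,1,0,0,0,0,0,-0.005,1])

```text
clock: 5.2
position: [0.4992, 0.0519, 0.1655]
ee_rot: [0.015, 0.109, 0.985, 0.13]
contact_force: [-0.1, 0.0, -0.0]
width: 0.0858
gripper_force: 0.0
```

Call:
move_arm(steps=[0,0,0,0,0,-0.001,1,0,0,0,0,0,-0.002,1,0,0,0,0,0,-0.003,1,0,0,0,0,0,-0.004,1,0,0,0,0,0,-0.005,1,0,0,0,0,0,-0.006,1,0,0,0,0,0,-0.006,1,0,0,0,0,0,-0.006,1,0,0,0,0,0,-0.006,1,0,0,0,0,0,-0.006,1])

```text
clock: 6.2
position: [0.4992, 0.0519, 0.1595]
ee_rot: [0.015, 0.109, 0.985, 0.13]
contact_force: [0.0, -0.0, -0.1]
width: 0.0856
gripper_force: 0.0
```

Call:
move_arm(steps=[0,0,0,0.001,0.006,0,1,0,0,0,0.003,0.012,0,1,0,0,0,0.004,0.018,0,1,0,0,0,0.005,0.024,0,1,0,0,0,0.007,0.03,0,1,0,0,0,0.008,0.036,0,1,0,0,0,0.009,0.042,0,1,0,0,0,0.011,0.048,0,1,0,0,0,0.012,0.053,0,1,0,0,0,0.012,0.053,0,1])

```text
clock: 7.2
position: [0.5112, 0.1056, 0.1595]
ee_rot: [0.015, 0.109, 0.985, 0.131]
contact_force: [0.4, -0.4, -0.3]
width: 0.0853
gripper_force: 0.0
```

```bash
sed -i 's/L=.017$/L=.004/' go.py; python3 go.py 15 -.024 -.112 .14
python3 - <<'E'
from h import *
from go import *
d=cam('scene','s2');r0,c0=80,130
i=cv2.resize(d['pixels'][r0:r0+150,c0:c0+200],None,fx=4,fy=4,interpolation=cv2.INTER_CUBIC)
B=Ro.from_rotvec([0,0,p[2]])
for X in([-.07,-.01,.14],[0,-.01,.14],[.07,-.01,.14],[-.023,-.062,.14]):
    u=proj(d,[B.apply(X)+[p[0],p[1],0]])[0];cv2.circle(i,(int((u[0]-c0+.4)*4),int((u[1]-r0+.4)*4)),3,(0,255,0),1)
cv2.imwrite('pics/v2.png',i)
E
```

```text
t 7.2 F [ 0.4 -0.4 -0.3] tip [-0.023  -0.062   0.1445] w 0.08533558670236109
turn [-0.0003  0.0001 -0.0001] shift [-0.0119 -0.0485 -0.0046] TCP [0.4994 0.0571 0.1549]
```

View pics/v2.png

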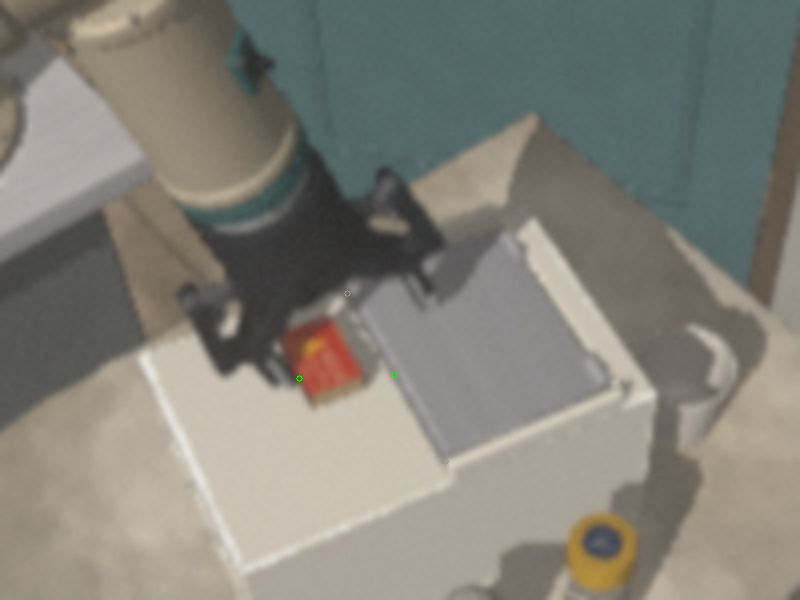

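The box is at (325,360), square to the pusher and about 17 mm from the lip. I'll push 13 mm more, back off and rise.

Call:
move_arm(steps=[0,0,0,0.001,0.005,0,1,0,0,0,0.002,0.009,0,1,0,0,0,0.003,0.013,0,1,0,0,0,0.003,0.013,0,1,0,0,0,0.001,0.003,0,1,0,0,0,0.001,0.003,0,1,0,0,0,0.001,0.003,0.04,1,0,0,0,0.001,0.003,0.06,1,0,0,0,0.001,0.003,0.06,1,0,0,0,0.001,0.003,0.06,1])

```text
clock: 8.25
position: [0.512, 0.1075, 0.2195]
ee_rot: [0.015, 0.109, 0.985, 0.13]
contact_force: [-0.2, 0.3, 0.2]
width: 0.0857
gripper_force: 0.0
```

```bash
python3 go.py -22 -.024 -.058 .2;python3 go.py -22 -.024 -.058 .144
```

```text
t 8.25 F [-0.2  0.3  0.2] tip [-0.0228 -0.06    0.2045] w 0.08570597539491785
turn [-0.1005  0.0227  0.    ] shift [-0.0006  0.0031 -0.0317] TCP [0.5114 0.1106 0.1878]
t 8.25 F [-0.2  0.3  0.2] tip [-0.0228 -0.06    0.2045] w 0.08570597539491785
turn [-0.1005  0.0227  0.    ] shift [-0.0006  0.0031 -0.0877] TCP [0.5114 0.1106 0.1318]
```

Call:
move_arm(steps=[-0.1005,0.0227,0,0,0.003,0,1,-0.1005,0.0227,0,0,0.003,0,1,-0.1005,0.0227,0,0,0.003,-0.01,1,-0.1005,0.0227,0,0,0.003,-0.02,1,-0.1005,0.0227,0,0,0.003,-0.03,1,-0.1005,0.0227,0,0,0.003,-0.03,1,-0.1005,0.0227,0,0,0.003,-0.03,1,-0.1005,0.0227,0,0,0.003,-0.03,1,-0.1005,0.0227,0,0,0.003,-0.03,1,-0.1005,0.0227,0,0,0.003,-0.03,1])

```text
clock: 9.25
position: [0.5123, 0.1101, 0.1903]
ee_rot: [-0.021, 0.109, 0.976, -0.189]
contact_force: [-0.5, 0.4, 0.9]
width: 0.0854
gripper_force: 0.0
```

```bash
python3 go.py -22 -.024 -.058 .145
```

```text
t 9.25 F [-0.5  0.4  0.9] tip [-0.0231 -0.0583  0.2025] w 0.08537002179364121
turn [-0.0001  0.0002  0.0003] shift [-0.0009  0.0005 -0.0575] TCP [0.5114 0.1106 0.1328]
```

Call:
move_arm(steps=[0,0,0,0,0,-0.012,1,0,0,0,0,0,-0.024,1,0,0,0,0,0,-0.034,1,0,0,0,0,0,-0.042,1,0,0,0,0,0,-0.048,1,0,0,0,0,0,-0.053,1,0,0,0,0,0,-0.056,1,0,0,0,0,0,-0.056,1,0,0,0,0,0,-0.056,1,0,0,0,0,0,-0.056,1])

```text
clock: 10.25
position: [0.5119, 0.1107, 0.1337]
ee_rot: [-0.021, 0.108, 0.976, -0.19]
contact_force: [-0.7, -0.0, 1.5]
width: 0.0857
gripper_force: 0.9
```

```bash
python3 go.py -22 -.024 -.02 .145
python3 - <<'E'
from h import *
d=cam('scene','s3');r0,c0=80,130
cv2.imwrite('pics/v3.png',cv2.resize(d['pixels'][r0:r0+150,c0:c0+200],None,fx=4,fy=4,interpolation=cv2.INTER_CUBIC))
E
```

```text
t 10.25 F [-0.7 -0.   1.5] tip [-0.0235 -0.0578  0.1459] w 0.08569062953021174
turn [ 0.0001 -0.0001  0.    ] shift [ 0.0078  0.037  -0.0009] TCP [0.5197 0.1477 0.1328]
```

View pics/v3.png

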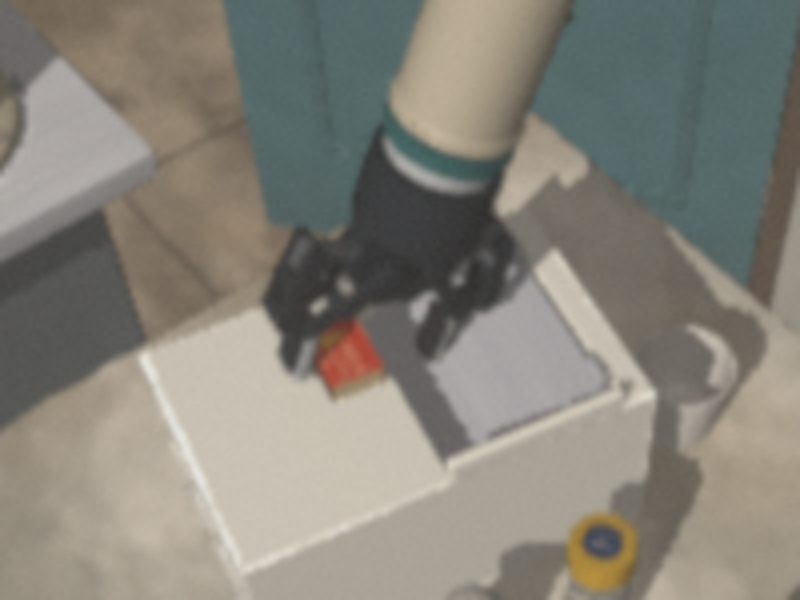

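The flap is held open by the right finger at (435,345), and the box at (350,360) sits at the shelf edge. Now I'll push it in.

Call:
move_arm(steps=[0,0,0,0.001,0.004,-0.001,1,0,0,0,0.002,0.008,-0.001,1,0,0,0,0.003,0.012,-0.001,1,0,0,0,0.004,0.016,-0.001,1,0,0,0,0.005,0.02,-0.001,1,0,0,0,0.005,0.024,-0.001,1,0,0,0,0.006,0.027,-0.001,1,0,0,0,0.007,0.03,-0.001,1,0,0,0,0.007,0.032,-0.001,1,0,0,0,0.008,0.034,-0.001,1])

```text
clock: 11.3
position: [0.5193, 0.1436, 0.1328]
ee_rot: [-0.022, 0.108, 0.975, -0.191]
contact_force: [-1.5, -7.6, 3.8]
width: 0.0853
gripper_force: 3.6
```

```bash
python3 go.py -22 -.024 -.013 .145
python3 - <<'E'
from h import *
d=cam('scene','s4');r0,c0=80,130
cv2.imwrite('pics/v4.png',cv2.resize(d['pixels'][r0:r0+150,c0:c0+200],None,fx=4,fy=4,interpolation=cv2.INTER_CUBIC))
E
```

```text
t 11.3 F [-1.5 -7.6  3.8] tip [-0.0235 -0.024   0.1452] w 0.08525098245672288
turn [ 0.0006 -0.0004  0.    ] shift [ 0.0019  0.0109 -0.    ] TCP [0.5212 0.1545 0.1328]
```

View pics/v4.png

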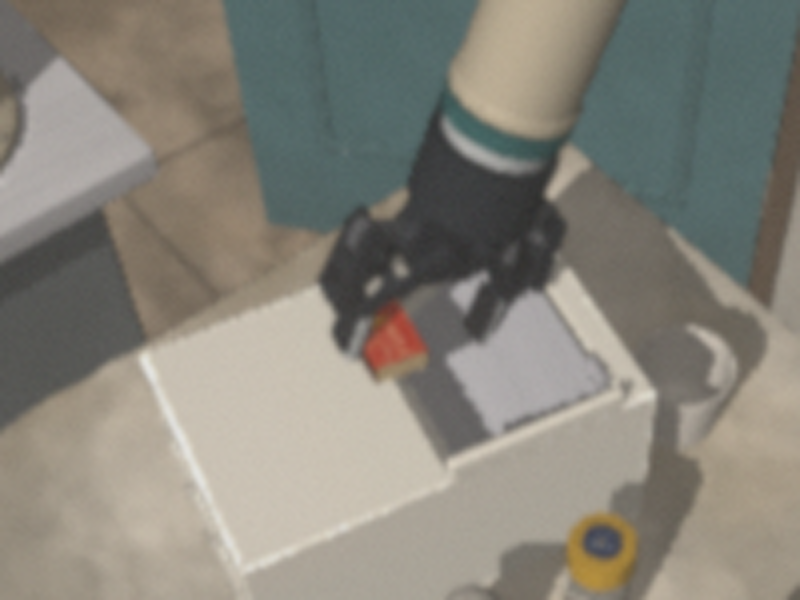

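The box overhangs the edge at (395,345) and the flap is wide open. I'll push a little further, rising slightly.

Call:
move_arm(steps=[0,0,0,0,0.002,0,1,0,0,0,0.001,0.004,0,1,0,0,0,0.001,0.006,0.001,1,0,0,0,0.002,0.008,0.002,1,0,0,0,0.002,0.01,0.003,1,0,0,0,0.002,0.01,0.003,1,0,0,0,0.002,0.01,0.003,1,0,0,0,0.002,0.01,0.003,1,0,0,0,0.002,0.01,0.003,1,0,0,0,0.002,0.01,0.003,1])

```text
clock: 12.35
position: [0.5211, 0.1531, 0.1357]
ee_rot: [-0.022, 0.108, 0.975, -0.192]
contact_force: [-1.1, -8.6, 1.8]
width: 0.0856
gripper_force: 3.8
```

```bash
python3 go.py -22 -.024 -.013 .145
python3 - <<'E'
from h import *
d=cam('scene','s5');r0,c0=80,130
cv2.imwrite('pics/v5.png',cv2.resize(d['pixels'][r0:r0+150,c0:c0+200],None,fx=4,fy=4,interpolation=cv2.INTER_CUBIC))
E
```

```text
t 12.35 F [-1.1 -8.6  1.8] tip [-0.0238 -0.0144  0.1481] w 0.0855567592899568
turn [ 0.0007 -0.0005  0.0001] shift [ 0.0001  0.0015 -0.0029] TCP [0.5212 0.1545 0.1328]
```

View pics/v5.png

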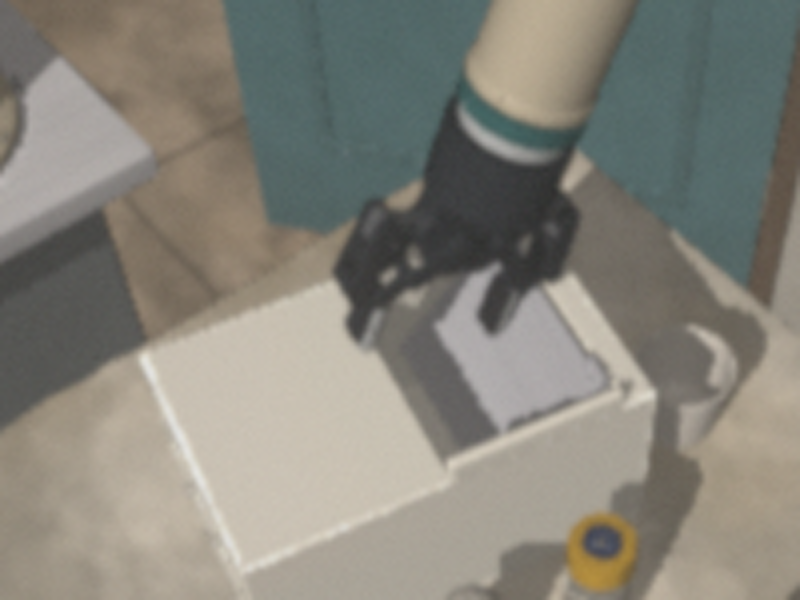

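The matchbox has dropped in: shelf and mouth edge are empty around (370,345). Now I'll back off and rise.

Call:
move_arm(steps=[0,0,0,-0.002,-0.008,0.004,1,0,0,0,-0.003,-0.015,0.01,1,0,0,0,-0.005,-0.022,0.02,1,0,0,0,-0.005,-0.022,0.03,1,0,0,0,-0.005,-0.022,0.04,1,0,0,0,-0.005,-0.022,0.06,1,0,0,0,-0.005,-0.022,0.09,1,0,0,0,-0.005,-0.022,0.13,1,0,0,0,-0.005,-0.022,0.16,1,0,0,0,-0.005,-0.022,0.16,1])

```text
clock: 13.4
position: [0.519, 0.1337, 0.3003]
ee_rot: [-0.017, 0.109, 0.976, -0.188]
contact_force: [0.3, 0.1, 0.6]
width: 0.0855
gripper_force: 0.0
```

Call:
move_arm(steps=[0,0,0,-0.05,-0.1,0.02,1,0,0,0,-0.05,-0.1,0.02,1,0,0,0,-0.05,-0.1,0.02,1,0,0,0,-0.05,-0.1,0.02,1,0,0,0,-0.05,-0.1,0.02,1,0,0,0,-0.05,-0.1,0.02,1,0,0,0,-0.05,-0.1,0.02,1,0,0,0,-0.05,-0.1,0.02,1,0,0,0,-0.05,-0.1,0.02,1,0,0,0,-0.05,-0.1,0.02,1])

```text
clock: 14.4
position: [0.4673, 0.0332, 0.3153]
ee_rot: [-0.021, 0.108, 0.976, -0.19]
contact_force: [0.4, 0.1, 0.2]
width: 0.0856
gripper_force: 0.0
```

Run:
```python
from h import *
d=cam('scene','s6');r0,c0=80,130
cv2.imwrite('pics/v6.png',cv2.resize(d['pixels'][r0:r0+190,c0:c0+200],None,fx=3,fy=3,interpolation=cv2.INTER_CUBIC))
```

```text
(no output)
```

View pics/v6.png

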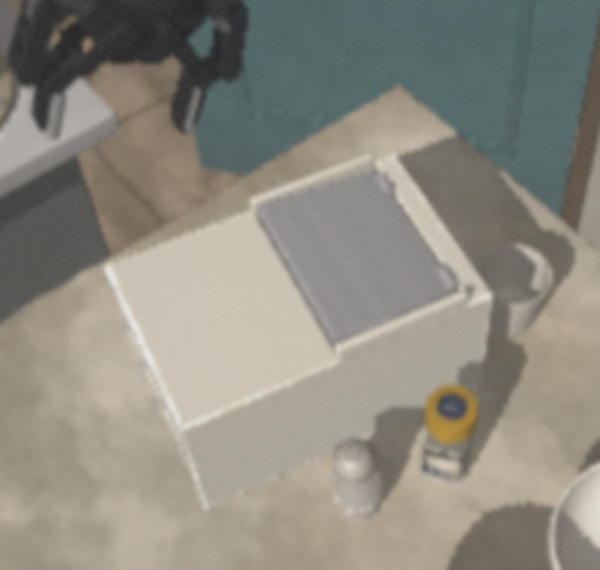

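The flap is shut at (355,255), the shelf is empty, and the salt shaker, jar and cup haven't moved. The arm is clear, so I'm handing in.

```bash
python3 -c "
from rig import manip
print(manip.sign_off())"
```

```text
the job is handed in; nothing more can be done
None
```

I pushed the matchbox off the shelf and it dropped out of view into the bin while a finger held the flap open. The flap then sprang shut, the bystanders look unmoved in the last picture, and I handed the job in at about 14.5 s; no verdict came back.

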